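# Hold a sharpening stone home in its bench holder

### The arm

A 6-joint arm with a two-finger parallel gripper is mounted at the origin on a cart in front of the work surface, level with it; the furniture and walls round the work are solid. World frame = base frame: x ahead of the robot, y to its left, z up, the work surface at z = 0. Lengths are in m, angles in rad, forces in N, time in s.
With the tool pointing down it reaches from about 0.275 to 0.825 m from the base axis. Payload 4.9 kg.
Tool frame: the origin (TCP) lies on the centre line of the jaws, within the pads' length; the fingertips stand 22 mm ahead of it and the grasp point (between the pads) lies 3 mm ahead of it; y points along the fingers, x is the direction in which the jaws open and shut, and the axes are right-handed (so a half turn about y gives the same grasp; the last joint's range is limited). The gripper opens to 85 mm and grips with 20 to 120 N. Pads are 22 mm wide; open, the fingers measure 114 mm over their backs; the gripper's body (76 mm by 85 mm) begins 54 mm behind the grasp point. The pads swing forward as they close: fully open they stand 13 mm farther back than shut.
Start: joints at [0.975, 0.326, -0.193, 1.052, 0, 1.437], TCP at [0.245, 0.492, 0.253] pointing down, gripper open.
Joint ranges: [-2.65, 2.65], [-0.97, 1.79], [-1.3, 1.35], [-1.93, 2.1], [-1.47, 1.37], [-3.14, 3.14]. Speed limits (rad/s): [2.57, 2.57, 3.14, 3.14, 3.14, 3.14].

### API

Orientations are given as a unit quaternion [w, x, y, z].
In Python, from bench import manip, vision, look_for gives the robot as it stands. Calls block until the motion is done:
- manip.goto(position, orientation): joint-space move of the TCP to a pose.
- manip.move_linear(position, attitude=None, vel=0.15, f_stop=None): straight line of the TCP; attitude=None keeps the orientation; vel is the mean speed in m/s. With f_stop (N) it stops when the force on the tool has changed by that much, and returns True; else False.
- manip.move_j(angles): joint-space move.
- manip.gripper_to(opening, grip_force=None): finger opening in m; grip_force is the grip in N (None keeps the last); returns when the fingers have stopped.
- manip.dwell(seconds).
- manip.solve_ik(position, orientation): joint angles nearest the present ones, or None.
- manip.state(): the state.
- vision.camera(name): name is "scene" or "top" or "wrist"; returns a dict with "color" (480x640x3 uint8, red, green, blue), "K" (3x3 intrinsics, pixels), "k1" (the pictures are not rectified: a ray, as slopes to the right and down, at radius r is drawn at 1 + k1 r^2 times it, then the intrinsics apply), "rvec" (rotation vector, rad) and "tvec" (3), from world to camera coordinates, as OpenCV has them. Camera axes: x right, y down, z forward; pixel columns grow to the right and rows downward; lengths in m; the calibration is good to about 2 mm. A picture is of the moment at which its call begins. There is no depth.
A pose or a line that the arm cannot do raises manip.Unreachable and nothing moves.
- manip.finish_job(): hands the job in, once; it reports no verdict.
Trained networks look in a picture, given as the dict that the camera call returned (one of the last four; its "shot" number tells which), for a name from the list of things; names that differ only in an ending like _2 or _b are one class to them, and where a whole thing is asked for, a point or a joint stands for the part that bears it (a point fixed in the world has none). Each returns a list of dicts, best first, with "confidence" (0 to 1); they miss things now and then, are a little off and sometimes report something else, mostly with a low value. They report only what shows in the picture. A call takes as long as a camera call.
- look_for(query, picture): "position" ([column, row] in pixels, amid what is visible of it).
The state is a dict: "time_s": time; "q": joint angles; "joint_velocities": joint speeds; "tau": joint torques, N m; "tool_pos": TCP position; "ee_rot": TCP orientation; "ft_force": force on the tool from outside, world axes, zero at the start; "moment": the same for the moment, N m; "width": finger opening in m.
Only numpy, scipy, OpenCV 4.12 (cv2) and the standard library are available. Lean on these libraries where they do the work, as an engineer would, in place of code of your own. Each camera call takes 0.05 s, during which the arm holds its last target.

### The job

The long sharpening stone has to go into the bench holder so the cook can clamp it. Slide the holder's jaw right back to make room, lay the long stone flat on the bed between jaw and end stop, and run it into the corner of the back fence and the end stop. Finish while still holding it there with a firm push down onto the bed and back against the fence, its end up against the stop: do not let go, the cook will bring up the jaw. Leave the short stone, the knife and the ramekin where they are.

Things in the scene. Friction and masses are not known exactly. Their poses are not given: they have to be found in the camera images.
- holder: Bench holder for sharpening stones, fixed to the table, 110 mm (x) by 270 mm (y), standing level on rubber feet. Origin on the table under its middle. Its x points from the robot towards the back fence, y along its length towards the end stop, z up. The sliding jaw is at the -y end of the space for the stone.
- bed: The holder's flat steel bed, its whole 110 x 270 mm; top face 16 mm above the table. Same origin and axes as the holder. Open on the near (-x) side. A dark line along it is only the slot of the thumbscrew, flush with the top.
- fence: Aluminium strip along the whole far edge of the bed, 8 mm thick; its inner face is at holder x = +43 mm, its top 28 mm above the table (12 mm above the bed). Same origin and axes as the holder.
- end_stop: Aluminium bar across the bed at the +y end; its inner face is at holder y = +121 mm, its top 36 mm above the table. Same origin and axes as the holder.
- jaw (a joint): Position of the aluminium clamp jaw in m: a bar across the bed, 22 mm thick along y, top 36.5 mm above the table, which slides along the holder with about 1.5 N of friction and stays where it is left. At 0 its face is 60 mm from the end stop (holder y = +61 mm); the value grows as it slides to holder -y, up to 0.169 (229 mm from the stop). It starts at 0 to 0.06.
- thumbscrew (a point): Middle of the upper part of the black thumbscrew knob on the jaw, 22 mm in diameter, reaching from 40 to 62 mm above the table; this point is 61 mm above the table, at holder x = -5 mm, and 11 mm behind the jaw's face. The knob moves with the jaw and does not turn; it can be taken from above or pushed.
- long_stone: The long sharpening stone, a grey two-layer block (dark below, lighter above) of 52 mm (x) by 200 mm (y) by 30 mm (z), about 0.6 kg, loose, lying flat on the table. Origin at the middle of the block. It looks the same after half a turn. It slides on the holder's metal with a friction of about 0.4.
- short_stone: The short sharpening stone, of the same look, 52 by 130 by 30 mm, lying flat near the long one; not needed, leave it. Origin at its middle. The two stones may have swapped places.
- chef_knife: Chef's knife lying flat in front of the holder, about 325 mm long, handle to +y, blade to -y, up to 18 mm high; leave it. Origin where the blade meets the handle.
- ramekin: Small white ramekin, 65 mm across and 40 mm high, standing to the right of the holder; leave it. Origin under its middle.

How it is judged:
On the way, in this order (a step that is already met when the one before it is completed fails the run):
1. the jaw is slid back far enough for the long stone to go in (value over 0.145) (value of joint jaw above 0.145 m), for 0.2 s.
2. the long stone lies flat on the bed between jaw and end stop (z of long_stone in the frame of holder between 0.028 and 0.034 m and angle between the z axis of long_stone and the z axis of holder, either way round below 0.03 rad and x of long_stone in the frame of holder between -0.03 and 0.022 m and y of long_stone in the frame of holder between -0.02 and 0.026 m and contact force between long_stone and bed above 1 N), for 0.2 s.
At the end, for the whole second after the job is handed in: Robot still pressing at the end: long stone at rest, flat, within 3 mm of fence and end stop, parallel within 0.025 rad; fingers press over 4 N, stone bears on fence over 3 N, bed over 10 N (its weight is 5 to 7 N); jaw still slid back (over 0.145) (x of long_stone in the frame of holder between 0.014 and 0.02 m and y of long_stone in the frame of holder between 0.018 and 0.024 m and z of long_stone in the frame of holder between 0.028 and 0.033 m and angle between the y axis of long_stone and the y axis of holder, either way round below 0.025 rad and angle between the z axis of long_stone and the z axis of holder, either way round below 0.025 rad and contact force between long_stone and fence above 3 N and contact force between long_stone and bed above 10 N and contact force between the fingers and long_stone above 4 N and value of joint jaw above 0.145 m and linear speed of long_stone below 0.01 m/s); the arm keeps its last pose, push and grip.
It fails at once if the short stone is moved by over 30 mm (distance of short_stone from where it was at the start of the episode above 0.03 m).
It fails at once if the knife is moved by over 30 mm (distance of chef_knife from where it was at the start of the episode above 0.03 m).
It fails at once if the ramekin is moved by over 30 mm (distance of ramekin from where it was at the start of the episode above 0.03 m).
It also fails if it takes over 64 s, if anything falls off the work surface, if the arm or the gripper's body presses on something with over 40 N, if the wrist force passes 120 N, or if a joint passes its speed limit or range.

## Working session

There is one attempt and no reset: what is moved stays moved. The work goes in short steps, each a Python script; the robot and the scene stay as the last script left them, time stands still between calls to the robot, and variables do not carry over. Pictures are saved under pics/ and viewed, and the job is handed in when it is done.

```bash
mkdir -p pics; ls
cat > h.py <<'E'
import numpy as np, cv2
from bench import manip, vision, look_for
def shot(n,fn):
    p=vision.camera(n); cv2.imwrite('pics/'+fn,p['color'][:,:,::-1]); return p
def und(p,px):
    K=np.array(p['K']);k=p['k1'] 
    px=np.atleast_2d(np.array(px,float))
    return cv2.undistortPoints(px.reshape(-1,1,2),K,np.array([k,0,0,0,0.])).reshape(-1,2)
def ray(p,px,z):
    R=cv2.Rodrigues(np.array(p['rvec'],float))[0];t=np.array(p['tvec'],float).ravel()
    c=-R.T@t; u=und(p,px); d=np.c_[u,np.ones(len(u))]@R
    return c+d*((z-c[2])/d[:,2])[:,None]
def proj(p,X):
    return cv2.projectPoints(np.atleast_2d(np.array(X,float)),np.array(p['rvec'],float),np.array(p['tvec'],float),np.array(p['K'],float),np.array([p['k1'],0,0,0,0.]))[0].reshape(-1,2)
E
python3 - <<'E'
from h import *
for n in ['top','scene','wrist']:
    p=shot(n,n+'1.png')
    print(n,p['k1'],np.array(p['K']).round(1).tolist())
    for q in ['holder','fence','end_stop','jaw','thumbscrew','long_stone','short_stone','chef_knife','ramekin']:
        for r in look_for(q,p)[:2]: print(q,np.round(r['position'],1),round(r['confidence'],2),ray(p,r['position'],0.03)[0].round(3))
s=manip.state();print(s)
E
```

```text
pics
top -0.11717781219370264 [[546.7, 0.0, 318.4], [0.0, 546.7, 234.1], [0.0, 0.0, 1.0]]
holder [375.  216.8] 0.92 [ 0.531 -0.162  0.03 ]
fence [378.3 197.3] 0.87 [ 0.582 -0.171  0.03 ]
end_stop [328.5 217.9] 0.47 [ 0.528 -0.043  0.03 ]
jaw [357.8 220.3] 0.69 [ 0.522 -0.118  0.03 ]
thumbscrew [354.1 222. ] 0.95 [ 0.517 -0.108  0.03 ]
thumbscrew [378.7 194.6] 0.55 [ 0.589 -0.172  0.03 ]
long_stone [215.7 271.7] 0.66 [0.39  0.242 0.03 ]
short_stone [207.4 212.1] 0.84 [0.543 0.269 0.03 ]
chef_knife [382.7 285.7] 0.96 [ 0.355 -0.178  0.03 ]
ramekin [455.3 244.2] 0.78 [ 0.46  -0.366  0.03 ]
scene -0.07957827088851924 [[575.8, 0.0, 317.6], [0.0, 575.8, 236.1], [0.0, 0.0, 1.0]]
holder [379.1 272. ] 0.8 [ 0.523 -0.18   0.03 ]
fence [404.  265.8] 0.75 [ 0.583 -0.197  0.03 ]
end_stop [340.5 242.5] 0.74 [ 0.516 -0.045  0.03 ]
jaw [362.9 257. ] 0.9 [ 0.526 -0.118  0.03 ]
thumbscrew [361.8 258.3] 0.9 [ 0.521 -0.12   0.03 ]
thumbscrew [342.7 243.1] 0.62 [ 0.519 -0.05   0.03 ]
long_stone [241.6 211.2] 0.72 [0.386 0.207 0.03 ]
short_stone [282.4 181.3] 0.96 [0.546 0.261 0.03 ]
chef_knife [318.4 312
[... 197 characters left out ...]
65 [0.378 0.311 0.03 ]
{'time_s': 1.5, 'q': array([ 9.74781293e-01,  3.26204213e-01, -1.92569583e-01,  1.05196667e+00,
       -5.76210390e-06,  1.43662174e+00]), 'joint_velocities': array([-1.05792940e-03,  3.37587266e-04, -3.87643942e-04,  5.51010804e-04,
        9.56466214e-05, -1.62567549e-04]), 'tau': array([-1.82114841e-04, -4.43321943e+01,  2.62753987e+01,  1.28505959e-03,
       -1.83978873e-04,  2.61967898e-06]), 'tool_pos': array([0.24508278, 0.4924276 , 0.25329011]), 'ee_rot': array([ 0.601171  , -0.60115861, -0.37231025,  0.37227253]), 'ft_force': array([-0.30872344,  0.9086994 , -0.51251564]), 'moment': array([-0.03058394,  0.00618201,  0.01066675]), 'width': 0.08539466558111801}
```

View pics/top1.png

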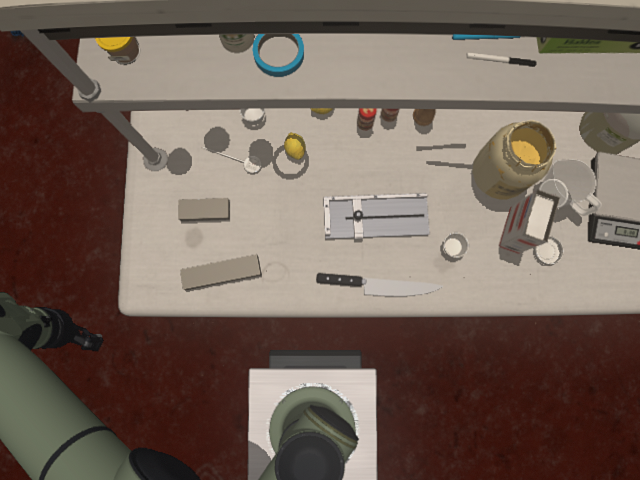

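View pics/scene1.png

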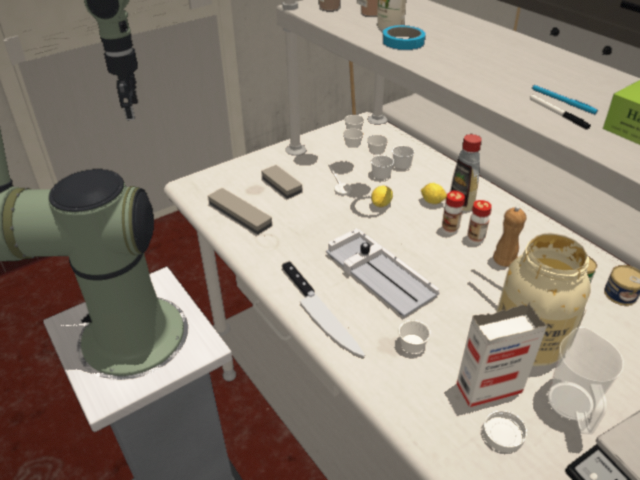

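View pics/wrist1.png

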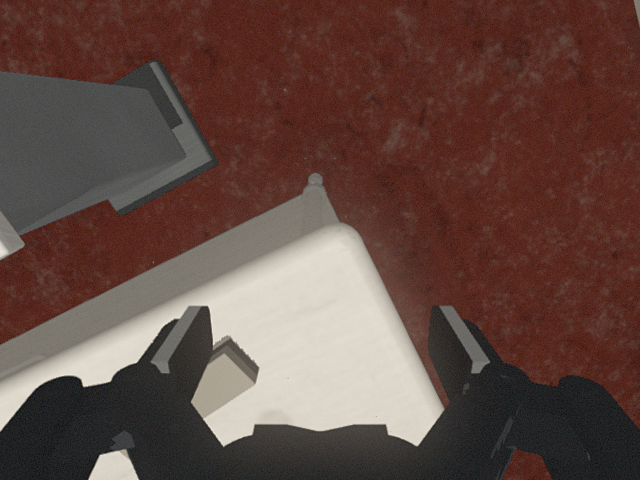

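Run:
```python
import cv2
a=cv2.imread('pics/top1.png')
c=cv2.resize(a[180:250,310:440],None,fx=6,fy=6,interpolation=cv2.INTER_CUBIC)
cv2.imwrite('pics/c1.png',c)
c=cv2.resize(a[190:300,165:275],None,fx=5,fy=5,interpolation=cv2.INTER_CUBIC)
cv2.imwrite('pics/c2.png',c)
```

```text
(no output)
```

View pics/c1.png

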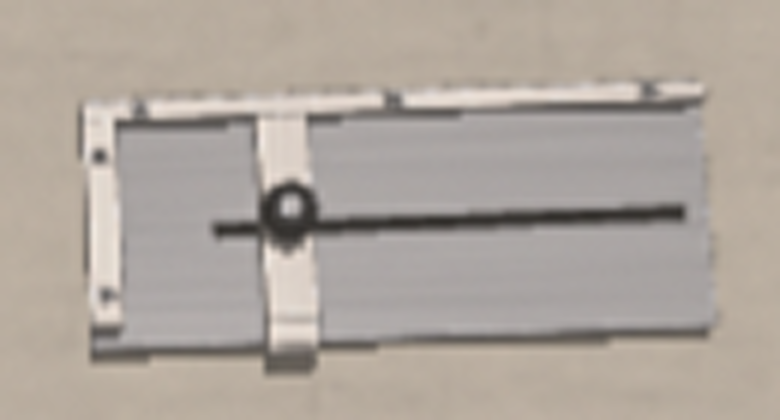

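View pics/c2.png

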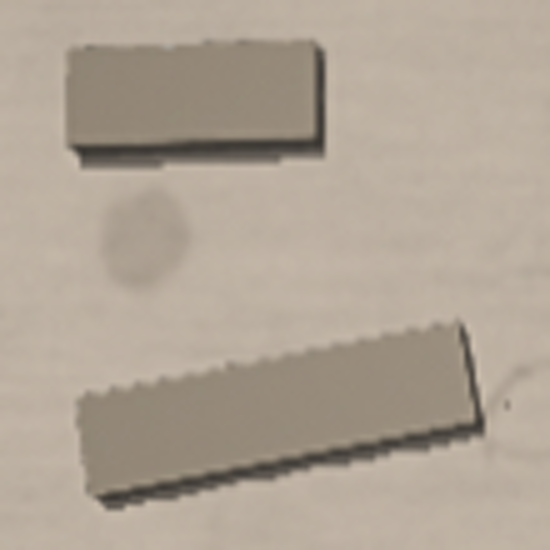

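```bash
cat >> h.py <<'E'
from scipy.spatial.transform import Rotation as Ro
def quat(psi):
    x=np.array([np.cos(psi),np.sin(psi),0]);y=np.array([0,0,-1.]);M=np.c_[x,y,np.cross(x,y)]
    q=Ro.from_matrix(M).as_quat();return np.r_[q[3],q[:3]]
E
python3 - <<'E'
from h import *
p=vision.camera('top')
h=[(82,102),(705,88)];b=[(712,332),(92,352)]
f=lambda l,s,o:[(u/s+o[0],v/s+o[1]) for u,v in l]
F=ray(p,f(h,6,(310,180)),.028);B=ray(p,f(b,6,(310,180)),.016)
S=ray(p,f([(78,400),(460,322),(482,428),(95,495)],5,(165,190)),.03)
Kn=ray(p,f([(291,207)],6,(310,180)),.062)
print(F,B,S,Kn)
print(np.hypot(*(F[0]-F[1])[:2]),np.hypot(*(B[0]-B[1])[:2]))
print('yaw h',[np.arctan2(*( -(d[0]),d[1])) for d in (F[0]-F[1],B[1]-B[0])])
print('stone',S.mean(0),[np.arctan2(-d[0],d[1]) for d in (S[0]-S[1],S[3]-S[2])],np.hypot(*(S[0]-S[1])[:2]))
for psi in (0.03,0.03+np.pi):
  for pos in ([.5,-.15,.3],[.4,.24,.1]):
    print(psi,manip.solve_ik(pos,quat(psi)))
E
```

```text
[[ 0.58318961 -0.03047192  0.028     ]
 [ 0.58979576 -0.29947895  0.028     ]] [[ 0.48498565 -0.30110039  0.016     ]
 [ 0.47636554 -0.03467342  0.016     ]] [[0.39352224 0.33222002 0.03      ]
 [0.43371107 0.13836997 0.03      ]
 [0.37995853 0.12630738 0.03      ]
 [0.34545651 0.32165528 0.03      ]] [[ 0.52993888 -0.11718567  0.062     ]]
0.26908813370420454 0.2665663809553775
yaw h [np.float64(0.02455259817988286), np.float64(0.03234322436849854)]
stone [0.38816209 0.22963816 0.03      ] [np.float64(0.20442319045446633), np.float64(0.1748154906474192)] 0.19797217805439152
0.03 [-0.43292018  0.24676921 -0.18089443  1.14313269  0.          1.10787615]
0.03 [ 0.38197873  0.34821061 -0.61257591  0.61000981  0.          1.92277506]
3.171592653589793 [-0.43292018  0.24676921 -0.18089443  1.14313269  0.         -2.0337165 ]
3.171592653589793 [ 0.38197873  0.34821061 -0.61257591  0.61000981  0.         -1.2188176 ]
```

Run:
```python
from h import *
manip.goto([.4,.0,.30],quat(.028)) if 0 else None
manip.goto([.50,-.16,.30],quat(.028))
p=shot('wrist','w2.png')
c=proj(p,[[.5356,-.166,.016],[.53,-.117,.062]]);print(c, manip.state()['time_s'],manip.state()['ft_force'])
np.savez('p2.npz',**{k:p[k] for k in ('K','k1','rvec','tvec','color')})
for q in ['thumbscrew','end_stop','jaw']:
    for r in look_for(q,p)[:1]: print(q,r['position'],r['confidence'])
```

```text
[[352.96987523 198.12703453]
 [353.98719949 157.06298764]] 4.0917 [-0.27145372  1.09815862  0.43534514]
thumbscrew [349.7, 150.7] 0.89
end_stop [356.9, 67.0] 0.86
jaw [348.9, 152.6] 0.65
```

View pics/w2.png

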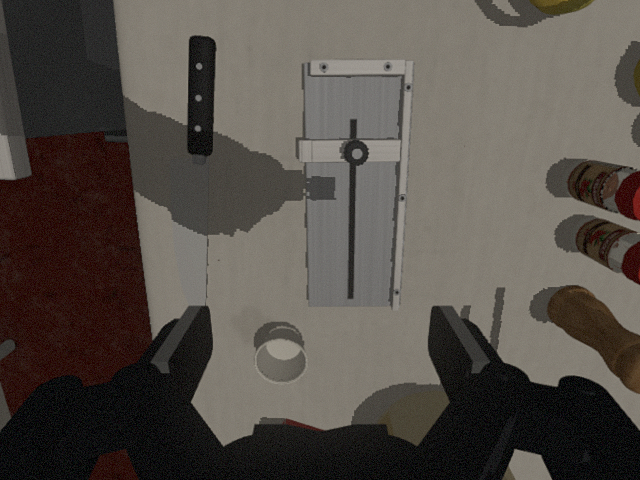

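Run:
```python
import cv2
a=cv2.imread('pics/w2.png')
cv2.imwrite('pics/c3.png',cv2.resize(a[50:180,290:425],None,fx=4.5,fy=4.5,interpolation=cv2.INTER_CUBIC))
cv2.imwrite('pics/c4.png',cv2.resize(a[190:320,290:425],None,fx=4.5,fy=4.5,interpolation=cv2.INTER_CUBIC))
```

```text
(no output)
```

View pics/c3.png

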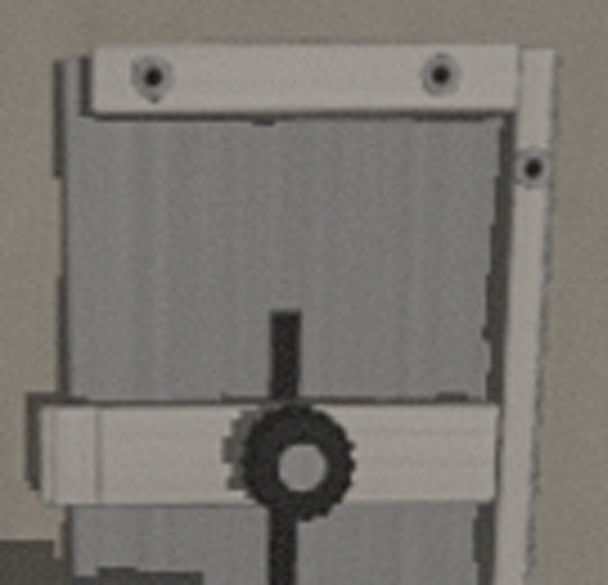

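View pics/c4.png

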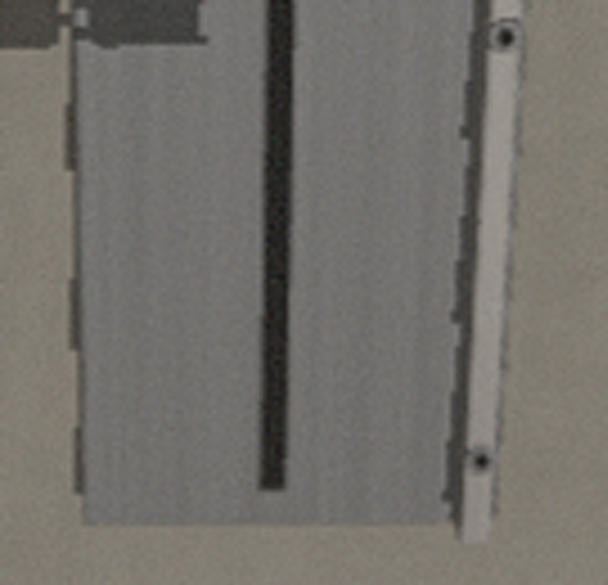

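Run:
```python
from h import *
from scipy.optimize import least_squares
p=dict(np.load('p2.npz'))
p['k1']=float(p['k1'])
A=lambda u,v:(u/4.5+290,v/4.5+50); B=lambda u,v:(u/4.5+290,v/4.5+190)
# (pixel, z, holder x or None, holder y or None)
D=[(A(514,120),.028,.043,None),(B(463,535),.028,.043,None),(A(92,112),.036,None,.121),(A(515,110),.036,None,.121),
(A(68,200),.016,-.055,None),(B(82,520),.016,-.055,None),(B(84,523),.016,None,-.135),(B(440,523),.016,None,-.135),(A(555,52),.028,.051,.135),(B(490,543),.028,None,-.135)]
W=np.array([ray(p,d[0],d[1])[0][:2] for d in D])
def loc(s,w):
    c,n=np.cos(s[2]),np.sin(s[2]);d=w-s[:2];return np.c_[c*d[:,0]+n*d[:,1],-n*d[:,0]+c*d[:,1]]
def f(s):
    l=loc(s,W);r=[]
    for d,a in zip(D,l):
        for k in (0,1):
            if d[2+k] is not None:r.append(a[k]-d[2+k])
    return np.array(r)
s=least_squares(f,[.535,-.166,.028]).x
print(s,(f(s)*1000).round(1))
k=ray(p,A(302,466),.0615)[0];print(k,loc(s,k[None,:2]))
np.save('holder.npy',s)
```

```text
[ 0.53973708 -0.16323878  0.03875008] [-0.6  0.7 -0.1 -0.2  0.9 -0.3  1.2  0.2 -0.6 -1.9  0.8]
[ 0.53277696 -0.11373302  0.0615    ] [[-0.00503702  0.04973823]]
```

```bash
cat >> h.py <<'E'
import os
if os.path.exists('holder.npy'):
    H=np.load('holder.npy')
    def hw(x,y,z):
        c,n=np.cos(H[2]),np.sin(H[2]);return [H[0]+c*x-n*y,H[1]+n*x+c*y,z]
    def hl(w):
        c,n=np.cos(H[2]),np.sin(H[2]);d=np.array(w[:2])-H[:2];return np.array([c*d[0]+n*d[1],-n*d[0]+c*d[1],w[2]])
E
python3 - <<'E'
from h import *
q=quat(H[2])
manip.gripper_to(0.0,20)
manip.goto(hw(-.005,.086,.12),q)
print(manip.move_linear(hw(-.005,.086,.068),vel=.1,f_stop=8), hl(manip.state()['tool_pos']))
f0=manip.state()['ft_force']
print(manip.move_linear(hw(-.005,-.102,.068),vel=.06,f_stop=12))
s=manip.state();print(hl(s['tool_pos']),s['ft_force']-f0,s['time_s'])
manip.move_linear(hw(-.005,-.08,.068),vel=.1)
manip.move_linear(hw(-.005,-.08,.15),vel=.2)
p=shot('top','t3.png')
print(manip.state()['time_s'],[(r['position'],hl(ray(p,r['position'],.06)[0])) for r in look_for('thumbscrew',p)[:2]])
E
```

```text
False [-0.00441523  0.08553724  0.06871741]
False
[-0.00503354 -0.09875168  0.06793846] [ 2.02499614 10.8334592   3.67979801] 9.775
10.75 []
```

View pics/t3.png

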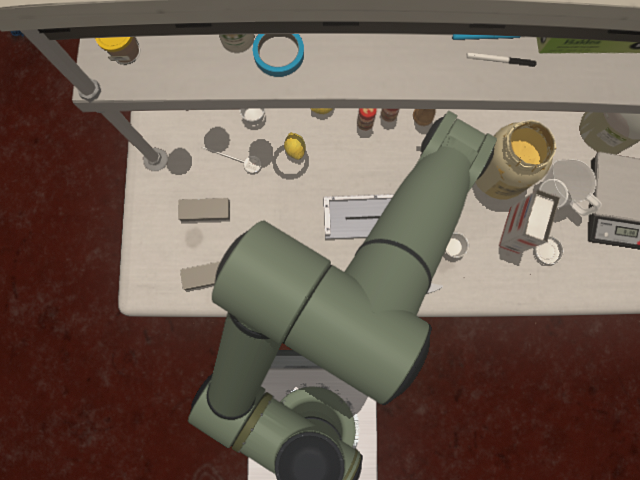

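Run:
```python
from h import *
manip.gripper_to(.085)
manip.goto([.388,.23,.26],quat(.19))
p=shot('wrist','w4.png')
np.savez('p4.npz',**{k:p[k] for k in ('K','k1','rvec','tvec','color')})
for q in ['long_stone','short_stone']:
    for r in look_for(q,p)[:1]: print(q,r['position'],r['confidence'])
print(manip.state()['time_s'])
g=p['color'].astype(int)
print(proj(p,[[.388,.23,.03]]))
```

```text
long_stone [326.1, 185.6] 0.59
short_stone [499.4, 174.4] 0.67
13.575
[[319.96879122 201.67489922]]
```

View pics/w4.png

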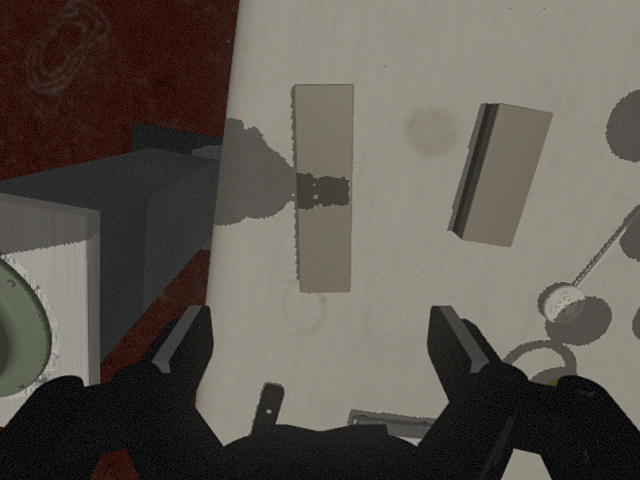

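Run:
```python
import cv2
a=cv2.imread('pics/w4.png')
cv2.imwrite('pics/c5.png',cv2.resize(a[75:135,280:370],None,fx=8,fy=8,interpolation=cv2.INTER_CUBIC))
cv2.imwrite('pics/c6.png',cv2.resize(a[245:305,280:370],None,fx=8,fy=8,interpolation=cv2.INTER_CUBIC))
```

```text
(no output)
```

View pics/c5.png

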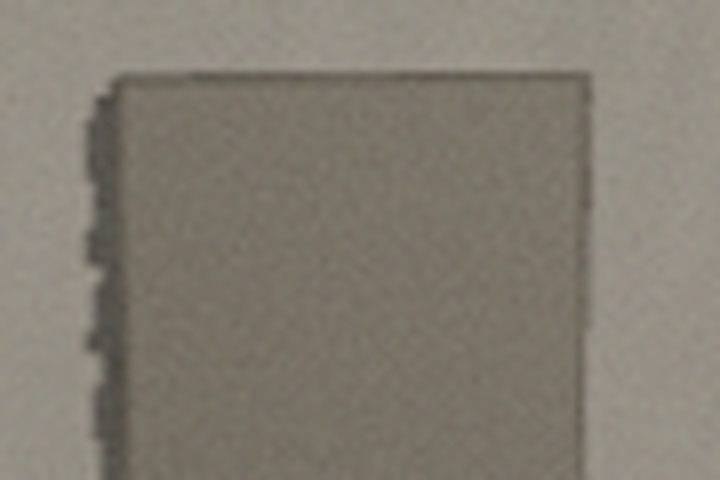

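View pics/c6.png

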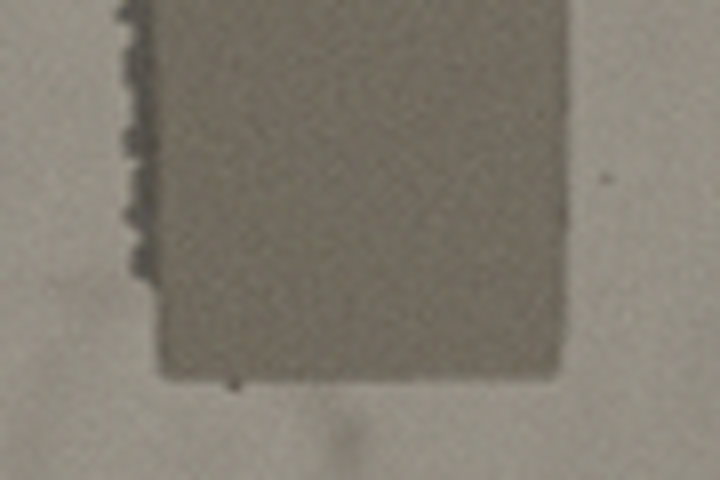

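Run:
```python
from h import *
p=dict(np.load('p4.npz'));p['k1']=float(p['k1'])
C=[(280+u/8,75+v/8) for u,v in [(120,76),(588,74)]]+[(280+u/8,245+v/8) for u,v in [(562,378),(160,380)]]
W=ray(p,C,.03);print(W.round(4))
l=lambda a,b:np.hypot(*(W[a]-W[b])[:2])
print(l(0,1),l(2,3),l(0,3),l(1,2))
c=W.mean(0);d=W[0]+W[1]-W[2]-W[3];yaw=np.arctan2(-d[0],d[1]);print(c,yaw)
q=quat(yaw)
manip.goto([c[0],c[1],.10],q)
print(manip.move_linear([c[0],c[1],.036],vel=.06,f_stop=10))
print(hl(manip.state()['tool_pos']),manip.state()['tool_pos'])
print(manip.gripper_to(.045,80))
s=manip.state();print(s['width'],s['time_s'],s['ft_force'])
manip.move_linear([c[0],c[1],.15],vel=.1)
s=manip.state();print(s['width'],s['time_s'],s['ft_force'])
manip.goto(hw(-.007,.009,.15),quat(H[2]))
p=shot('wrist','w5.png');print(manip.state()['time_s'],manip.state()['width'])
np.savez('p5.npz',**{k:p[k] for k in ('K','k1','rvec','tvec','color')})
```

```text
[[0.3472 0.3279 0.03  ]
 [0.3969 0.3376 0.03  ]
 [0.4362 0.1429 0.03  ]
 [0.3858 0.133  0.03  ]]
0.050621801347409144 0.051374851806508894 0.19867781899829756 0.19862113816479413
[0.39154109 0.23535942 0.03      ] 0.19732265169751895
False
[-0.13232256  0.40415536  0.03630165] [0.39185672 0.23548696 0.03630165]
False
0.05005119218094895 15.9083 [-2.14581375 -0.61060073  7.70004157]
0.0499819778901555 17.2 [ 0.17663531 -0.33435795 -5.68692731]
18.7833 0.04991506263934143
```

View pics/w5.png

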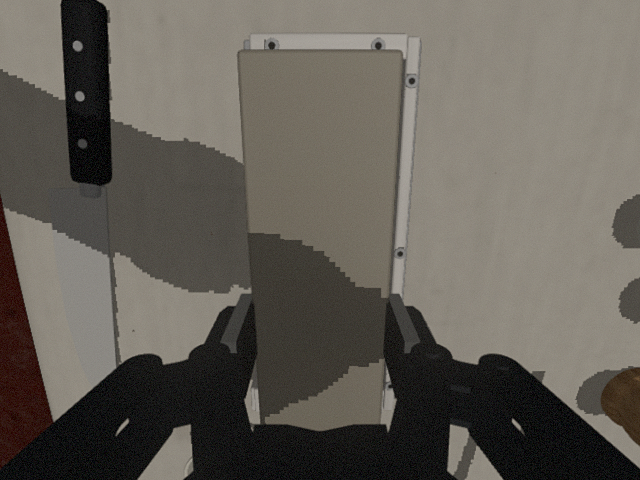

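Run:
```python
from h import *
p=dict(np.load('p5.npz'));p['k1']=float(p['k1'])
for w in ray(p,[(239,51),(402,51)],.144): print(hl(w))
print(manip.move_linear(hw(-.007,.009,.075),vel=.15))
print(manip.move_linear(hw(-.007,.009,.047),vel=.025,f_stop=6))
s=manip.state();print(hl(s['tool_pos']),s['ft_force'],s['moment'],s['time_s'],s['width'])
manip.dwell(.3)
p=shot('wrist','w6.png');shot('scene','s6.png')
np.savez('p6.npz',**{k:p[k] for k in ('K','k1','rvec','tvec','color')})
```

```text
[-0.03267304  0.1091101   0.144     ]
[0.01702957 0.10920638 0.144     ]
False
True
[-0.00718521  0.00907551  0.05275016] [-1.41152037 -0.61283039  4.95145375] [ 0.04105885 -0.07337603  0.05321178] 20.2667 0.0497367453077371
```

View pics/w6.png

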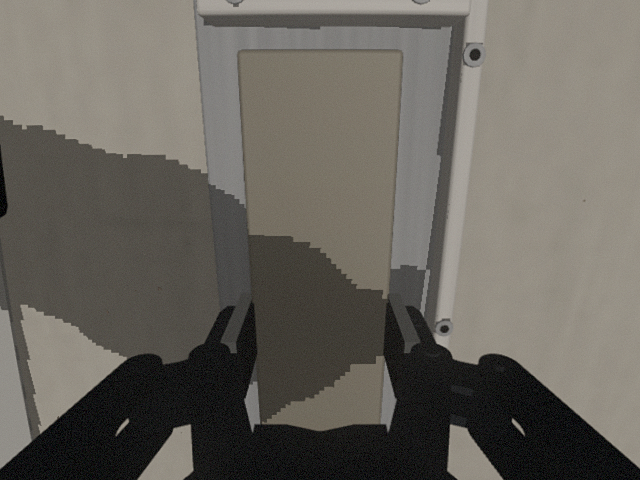

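View pics/s6.png

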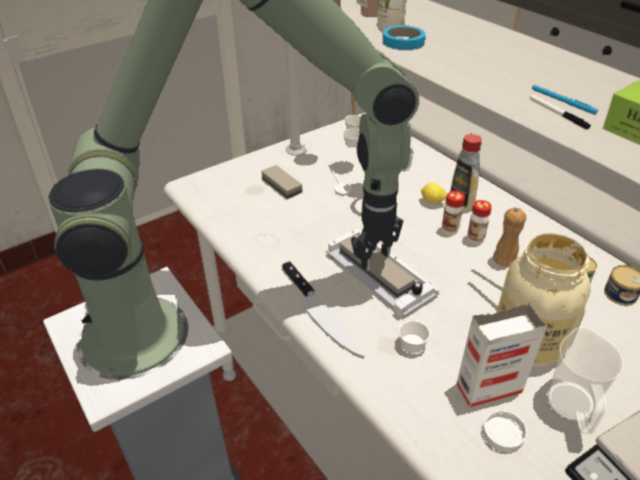

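Run:
```python
from h import *
def st(m):
    s=manip.state();print(m,hl(s['tool_pos']).round(4),s['ft_force'].round(2),s['moment'].round(2),s['time_s'],round(s['width'],4))
st('0')
z=.0525
print(manip.move_linear(hw(-.007,.026,z),vel=.015,f_stop=9));st('y')
y=hl(manip.state()['tool_pos'])[1]
print(manip.move_linear(hw(.022,y,z),vel=.02,f_stop=14));st('x')
manip.dwell(.3);st('x')
p=shot('wrist','w7.png')
np.savez('p7.npz',**{k:p[k] for k in ('K','k1','rvec','tvec','color')})
```

```text
0 [-0.0072  0.0091  0.0527] [-0.93 -0.43  4.22] [-0.   -0.09 -0.02] 20.6667 0.0497
True
y [-0.0066  0.021   0.0528] [0.36 0.49 3.24] [ 0.09 -0.12  0.01] 21.475 0.0496
True
x [0.0175 0.0209 0.0529] [-1.   -0.23  4.62] [ 0.06 -0.03  0.16] 22.6667 0.0498
x [0.0174 0.0209 0.0529] [-1.1   0.53  4.83] [0.09 0.03 0.24] 22.9667 0.0498
```

View pics/w7.png

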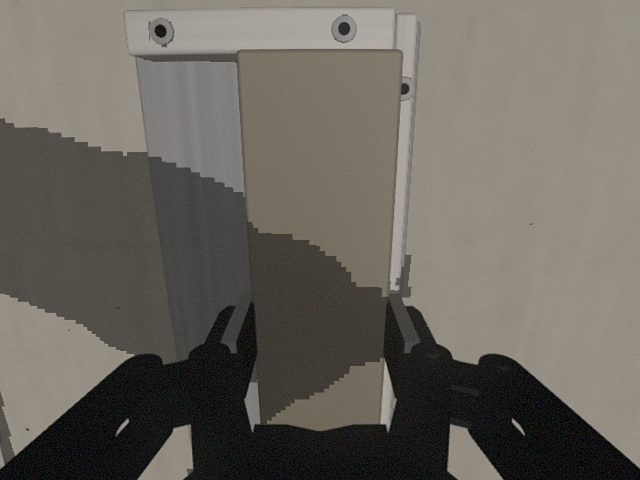

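Run:
```python
from h import *
def st(m):
    s=manip.state();print(m,hl(s['tool_pos']).round(4),s['ft_force'].round(2),s['moment'].round(2),s['time_s'],round(s['width'],4));return s
for dx in (.019,.021,.023,.025):
    manip.move_linear(hw(dx,.0215,.0525),vel=.01);manip.dwell(.15);s=st(dx)
    if s['ft_force'][0]<-14:break
x=dx
for z in (.051,.0495,.048,.0465,.045):
    manip.move_linear(hw(x,.0215,z),vel=.01);manip.dwell(.15);s=st(z)
    if s['ft_force'][2]>18:break
manip.dwell(.5);st('end')
```

```text
0.019 [0.0176 0.0209 0.0529] [-6.02 -2.34 10.75] [-0.29  0.95  0.3 ] 23.4917 0.0502
0.021 [0.0177 0.0209 0.0529] [-11.17  -2.47  14.92] [-0.39  1.97  0.44] 23.9917 0.0499
0.023 [0.0179 0.021  0.053 ] [-16.24  -3.18  21.46] [-0.46  3.01  0.53] 24.4917 0.0502
0.051 [0.0179 0.021  0.0529] [-20.83  -1.71  31.79] [-0.21  3.66  0.44] 24.9417 0.0497
end [0.0179 0.0209 0.0529] [-20.25  -1.59  33.07] [-0.22  3.68  0.43] 25.4417 0.0498
```

```bash
python3 - <<'E'
from h import *
def st(m):
    s=manip.state();print(m,hl(s['tool_pos']).round(4),s['ft_force'].round(2),s['moment'].round(2),s['time_s'],round(s['width'],4),Ro.from_quat(np.r_[s['ee_rot'][1:],s['ee_rot'][0]]).as_matrix().round(4)[:,1]);return s
manip.move_linear(hw(.0245,.0217,.0522),vel=.01);manip.dwell(.4);st('a')
manip.dwell(.5);st('b')
shot('wrist','w8.png');p=shot('scene','s8.png');t=shot('top','t8.png')
for nm in ('short_stone','chef_knife','ramekin'):
    print(nm,[(r['position'],round(r['confidence'],2)) for pp in (p,t) for r in look_for(nm,pp)[:1]])
r=look_for('thumbscrew',p)
for a in r[:2]: print(a,hl(ray(p,a['position'],.055)[0]))
print(proj(p,[hw(-.005,-.117,.055)]))
E
python3 -c "
import cv2
a=cv2.imread('pics/s8.png');cv2.imwrite('pics/c8.png',cv2.resize(a[200:360,260:460],None,fx=3.6,fy=3.6,interpolation=cv2.INTER_CUBIC))"
```

```text
a [0.018 0.021 0.053] [-22.06  -3.62  27.71] [-0.67  3.92  0.52] 26.1833 0.0496 [-0.0191 -0.009  -0.9998]
b [0.0181 0.021  0.0531] [-21.05  -3.88  26.56] [-0.63  3.93  0.56] 26.6833 0.05 [-0.019  -0.009  -0.9998]
short_stone [([284.1, 183.4], 0.61), ([200.3, 208.4], 0.57)]
chef_knife [([322.5, 315.0], 0.56), ([416.0, 286.9], 0.83)]
ramekin [([417.9, 337.4], 0.71), ([456.2, 247.7], 0.87)]
{'position': [412.8, 298.8], 'confidence': 0.63} [-0.03699653 -0.14006184  0.055     ]
[[415.79106367 286.14330482]]
```

View pics/w8.png

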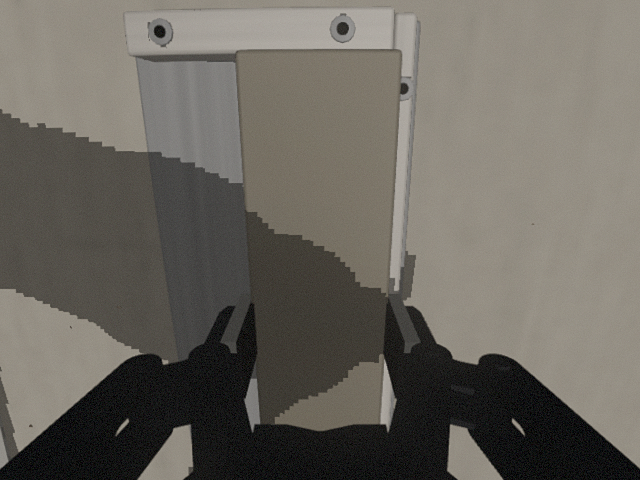

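View pics/c8.png

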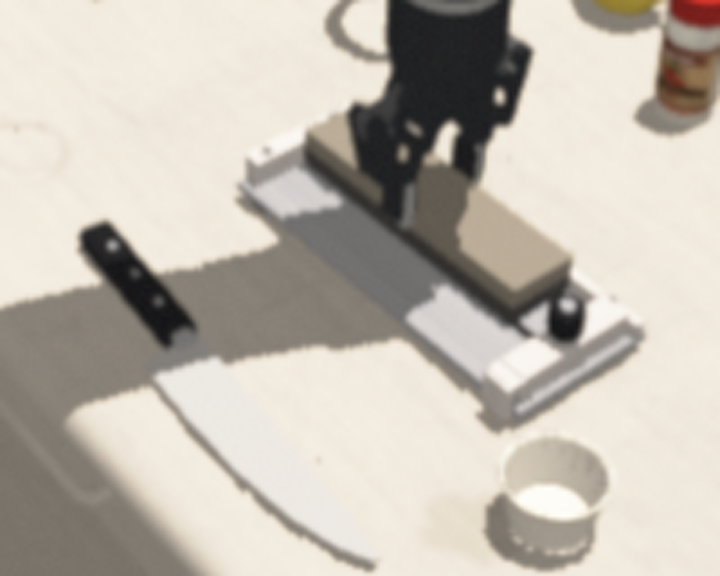

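Run:
```python
from h import *
def st(m):
    s=manip.state();R=Ro.from_quat(np.r_[s['ee_rot'][1:],s['ee_rot'][0]]);print(m,hl(s['tool_pos']).round(4),s['ft_force'].round(2),s['moment'].round(2),s['time_s'],round(s['width'],4),R.as_matrix().round(4)[:,1], R.as_matrix()[:,0].round(4));return s
q=quat(H[2]);R0=Ro.from_quat(np.r_[q[1:],q[0]])
full=np.cross([-.019,-.009,-1],[0,0,-1.])
for k in (.5,1.,1.4):
    v=(Ro.from_rotvec(k*full)*R0).as_quat()
    manip.move_linear(hw(.0240,.0217,.0520),np.r_[v[3],v[:3]],vel=.01);manip.dwell(.4);st(k)
```

```text
0.5 [0.0175 0.0209 0.0527] [-20.95  -3.43  26.37] [-0.76  4.03  0.28] 27.8333 0.0499 [-2.8e-03  5.0e-04 -1.0e+00] [ 0.9993  0.0373 -0.0028]
1.0 [0.0173 0.0209 0.0527] [-19.35  -3.    28.51] [-0.78  4.99  0.32] 28.4833 0.0501 [ 0.0058  0.0045 -1.    ] [0.9993 0.0374 0.006 ]
1.4 [0.0171 0.0208 0.0528] [-19.64  -3.16  29.5 ] [-0.81  5.34  0.36] 29.1333 0.0502 [ 0.013   0.0078 -0.9999] [0.9992 0.0373 0.0133]
```

Run:
```python
from h import *
def st(m):
    s=manip.state();R=Ro.from_quat(np.r_[s['ee_rot'][1:],s['ee_rot'][0]]);print(m,hl(s['tool_pos']).round(4),s['ft_force'].round(2),s['moment'].round(2),s['time_s'],round(s['width'],4),R.as_matrix().round(4)[:,1], np.abs(s['joint_velocities']).max());return s
q=quat(H[2]);R0=Ro.from_quat(np.r_[q[1:],q[0]])
full=np.cross([-.019,-.009,-1],[0,0,-1.])
v=(Ro.from_rotvec(.65*full)*R0).as_quat()
manip.move_linear(hw(.0243,.0217,.0518),np.r_[v[3],v[:3]],vel=.01)
for i in range(4): manip.dwell(.4);st(i)
shot('wrist','w9.png')
```

```text
0 [0.0175 0.0209 0.0526] [-21.72  -3.98  29.74] [-0.73  4.46  0.37] 29.7833 0.0498 [-7.0e-04  1.6e-03 -1.0e+00] 0.001927489014615309
1 [0.0175 0.0209 0.0527] [-22.43  -3.79  30.03] [-0.74  4.48  0.32] 30.1833 0.0499 [-7.0e-04  1.6e-03 -1.0e+00] 0.002413124186136537
2 [0.0175 0.0209 0.0527] [-21.81  -3.21  29.21] [-0.77  4.48  0.34] 30.5833 0.0496 [-7.0e-04  1.7e-03 -1.0e+00] 0.001484469594613736
3 [0.0175 0.0209 0.0527] [-21.44  -3.35  29.95] [-0.79  4.51  0.31] 30.9833 0.0496 [-6.0e-04  1.6e-03 -1.0e+00] 0.001907017425432492
```

View pics/w9.png

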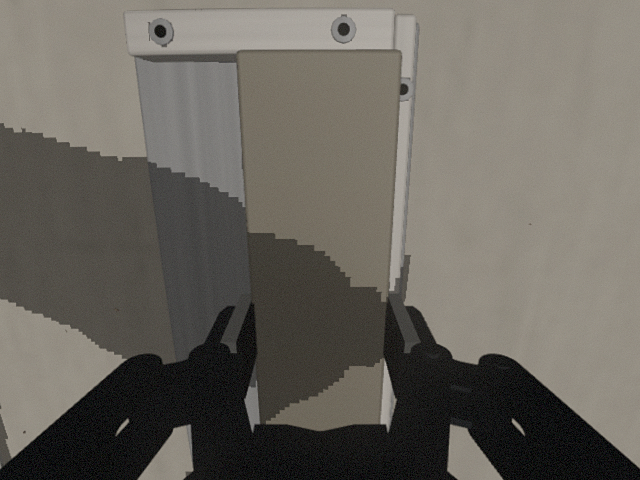

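Run:
```python
from h import *
manip.finish_job()
s=manip.state();print(hl(s['tool_pos']),s['ft_force'],s['time_s'],s['width'])
```

```text
the job is handed in; nothing more can be done
the job is handed in; nothing more can be done
```

I handed the job in at about 31 s of the 64 s, with the gripper still pressing the long stone into the corner of the fence and end stop. No verdict was reported.

**What I did:** I pushed the jaw back by its knob until it hit its end stop with about 11 N. Then I gripped the long stone across its middle and laid it flat on the bed. I ran it against the end stop, then the fence, and pressed it down.

**Last checks before handing in:**

| Check | Reading | Target |
|---|---|---|
| Stone centre in holder frame, x (from the gripper) | 17.5 mm | 14–20 mm |
| Stone centre in holder frame, y (from the gripper) | 20.9 mm | 18–24 mm |
| Tool tilt (the stone should follow it) | under 0.002 rad | under 0.025 rad |
| Tool force back towards the fence | about 22 N | over 3 N on the fence |
| Tool force down | about 30 N | over 10 N on the bed |

- **Fence force:** this is inferred from the wrist force. After allowing for the most bed friction could take, it should be at least 7 N.
- **Tilt corrected:** the first firm push tilted the tool, and probably the stone, by about 0.02 rad. I turned the tool target to level it.
- **Jaw:** the push pose put it at about 0.169 m, and the last scene picture shows it still at the far end. The knob detector put the knob about 40 mm off that. I went by the push pose and the picture.
- **Other items:** the short stone, knife and ramekin look unmoved in the pictures. The detector's points for them shifted a few pixels, and about 33 pixels for the knife in the top view, where I think the arm was partly hiding it.

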